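Leave only the solder drawer open

TASK

Soldering comes next, so of the three open drawers in the small wooden drawer unit only the one with the solder spool in it should stay open, just as it is. Push the other two drawers fully home with the fingertips, contents and all; do not pick anything up, and leave the things on and beside the unit where they are.

Things in the scene. Friction and masses are not known exactly. Their poses are not given: they have to be found in the camera images.
- drawer_unit: low plywood drawer unit fixed to the table, 150 mm deep (x), 348 mm wide (y), 76 mm high; origin at the centre of its underside; -x is its open front, +y its left end seen from the front. Three drawers side by side, centred at y = +114, 0 and -114 mm; shut, their fronts lie at x = -75 mm. Drawer floors are 11 mm above the table, sides 44 mm. Three things lie in them, dealt at random.
- drawer_left (a joint): left drawer (seen from the robot, left is the unit's +y): its slide: 0 = fully home (front flush with the unit's front edge), grows as the drawer comes out, stop at 0.110 m; starts 0.070 to 0.095 m out. About 1.5 N of friction and light damping, no spring and no catch: it stays where it is left
- drawer_middle (a joint): middle drawer (seen from the robot, left is the unit's +y): its slide: 0 = fully home (front flush with the unit's front edge), grows as the drawer comes out, stop at 0.110 m; starts 0.070 to 0.095 m out. About 1.5 N of friction and light damping, no spring and no catch: it stays where it is left
- drawer_right (a joint): right drawer (seen from the robot, left is the unit's +y): its slide: 0 = fully home (front flush with the unit's front edge), grows as the drawer comes out, stop at 0.110 m; starts 0.070 to 0.095 m out. About 1.5 N of friction and light damping, no spring and no catch: it stays where it is left
- drawer_left_front (a point): left drawer: centre of the outer face of its front board, 40 mm above the table; axes as the unit's (-x points out of the drawer). The board is light wood, 106 mm wide, 6 mm thick, from 8 to 68 mm above the table, flat but for a steel finger lip in the middle, 44 mm wide, sticking out 12 mm, 12 to 15 mm above the table
- drawer_middle_front (a point): middle drawer: centre of the outer face of its front board, 40 mm above the table; axes as the unit's (-x points out of the drawer). The board is light wood, 106 mm wide, 6 mm thick, from 8 to 68 mm above the table, flat but for a steel finger lip in the middle, 44 mm wide, sticking out 12 mm, 12 to 15 mm above the table
- drawer_right_front (a point): right drawer: centre of the outer face of its front board, 40 mm above the table; axes as the unit's (-x points out of the drawer). The board is light wood, 106 mm wide, 6 mm thick, from 8 to 68 mm above the table, flat but for a steel finger lip in the middle, 44 mm wide, sticking out 12 mm, 12 to 15 mm above the table
- solder: spool of solder: pale flanged spool with a hole through it, 52 mm across, 36 mm high, standing loose in one of the drawers; origin at the centre of its underside. Its drawer stays open
- power_adapter: black plug-in power adapter, box 38x58x30 mm, loose in another drawer; origin at the centre of its underside
- tape_roll: small black roll of tape, a ring 55 mm across, 19 mm high, loose in the third drawer; origin at the centre of its underside
- cutters: blue-handled side cutters, 54x151x13 mm, lying on top of the drawer unit towards its back; loose, not to be disturbed; origin at the centre of its underside
- jar: jar of screws with a lid, 58x58x80 mm, standing beside the drawer unit's left end; loose, not to be disturbed; origin at the centre of its underside
- meter: multimeter, 142x70x41 mm, lying beside the drawer unit's right end; loose, not to be disturbed; origin at the centre of its underside

How it is judged:
By the outcome, as a careful person would: the job done as asked, in the order asked, and still so for the second after the job is handed in, with the robot touching nothing.
It also fails if it takes over 40 s, if anything falls off the work surface, if the arm or the gripper's body presses on something with over 40 N, if the wrist force passes 120 N, or if a joint passes its speed limit or range.

ROBOT

A 6-joint arm with a two-finger parallel gripper is mounted at the origin on a cart in front of the work surface, level with it; the furniture and walls round the work are solid. World frame = base frame: x ahead of the robot, y to its left, z up, the work surface at z = 0. Lengths are in mm, angles in rad, forces in N, time in s.
With the tool pointing down it reaches from about 400 to 825 mm from the base axis. Payload 7 kg.
Tool frame: the origin (TCP) lies at the very end of the fingers, on their centre line; the grasp point (between the pads) lies 19 mm behind it; z points along the fingers, y is the line along which they close (so a half turn about z gives the same grasp; the last joint's range is limited). The gripper opens to 88 mm and grips with 3 to 60 N. Pads are 19 mm wide; open, the fingers measure 130 mm over their backs; the gripper's body (78 mm by 193 mm) begins 47 mm behind the grasp point.
Start: joints at [-0.895, 0.359, 0.012, 0, -1.224, -0.288], TCP at [255.225, -624.864, 226.561] pointing down, gripper open.
Joint ranges: [-3.07, 3.07], [-1.43, 2.12], [-1.02, 1.25], [-3.03, 1.67], [-3.05, -0], [-3.03, 3.03]. Speed limits (rad/s): [2.39, 2.39, 3.01, 3.14, 3.14, 3.14].

INTERFACE

Orientations are given as a unit quaternion [x, y, z, w].
In Python, from plant import bot gives the robot as it stands. Calls block until the motion is done:
- bot.move_ptp(position, orientation): joint-space move of the TCP to a pose.
- bot.line_to(position, velocity=150, ori=None): straight line of the TCP; ori=None keeps the orientation; velocity is the mean speed in mm/s.
- bot.move_joints(angles): joint-space move.
- bot.move_gripper(opening, force=None): finger opening in mm; force is the grip in N (None keeps the last); returns when the fingers have stopped.
- bot.pause(seconds).
- bot.solve_ik(position, orientation): joint angles nearest the present ones, or None.
- bot.read_state(): the state.
- bot.camera(name): name is "side" or "top"; returns the picture (400x640x3 uint8, red, green, blue); there is no depth.
- bot.get_calibration(name): a dict with "fx", "fy", "cx", "cy" (pixels), "view" (4x4, takes a point from world to camera coordinates). Camera axes: x right, y up, looking along -z (the intrinsics and any distortion apply to the point x, -y, -z); pixel columns grow to the right and rows downward; lengths in mm; the calibration is good to about 2 mm. A picture is of the moment at which its call begins. get_calibration takes no time and is no camera call.
A pose or a line that the arm cannot do raises bot.Unreachable and nothing moves.
- bot.close_job(): hands the job in; it is judged then, once.
The state is a dict: "t": time; "joint_pos": joint angles; "qvel": joint speeds; "tau": joint torques, N m; "tcp_pos": TCP position; "eef_rot": TCP orientation; "contact_force": force on the tool from outside, world axes, zero at the start; "moment": the same for the moment, N m; "width": finger opening in mm; "finger_force": force on a finger pad.
Only numpy, scipy, OpenCV 4.12 (cv2) and the standard library are available. Lean on these libraries where they do the work, as an engineer would, in place of code of your own. Each camera call takes 0.05 s, during which the arm holds its last target. There are 200 camera calls.

## Working session

There is one attempt and no reset: what is moved stays moved. The work goes in short steps, each a Python script; the robot and the scene stay as the last script left them, time stands still between calls to the robot, and variables do not carry over. Pictures are saved under pics/ and viewed, at most 10 in all, crops included, and the job is handed in when it is done.

```bash
mkdir -p pics; python3 - <<'E'
from plant import bot
import cv2
for n in("top","side"):
    cv2.imwrite(f"pics/{n}0.png",bot.camera(n)[:,:,::-1]); c=bot.get_calibration(n); print(n,{k:(v.tolist() if hasattr(v,'tolist') else v) for k,v in c.items()})
s=bot.read_state();print(s['t'],s['eef_rot'],s['contact_force'])
E
```

```text
top {'fx': 509.0363318869523, 'fy': 509.0363318869523, 'cx': 322.0989716703363, 'cy': 198.67298747344432, 'view': [[-0.005173412868443988, -0.9999866172017294, 3.488172698842383e-05, 38.03723292626432], [0.9930605510288997, -0.0051334826074694055, 0.1174920820587374, -659.000639259146], [-0.117490330621166, 0.0006424747162868941, 0.993073818724856, -1340.09809129284], [0.0, 0.0, 0.0, 1.0]]}
side {'fx': 452.7308541846091, 'fy': 452.7308541846091, 'cx': 321.05973831964445, 'cy': 205.51170769327877, 'view': [[0.999583701404161, -0.02690289808621419, -0.010423912975431878, -659.4589365927671], [0.02328285159316603, 0.5387889402276166, 0.8421189860762508, -74.07376928400424], [-0.01703915223381756, -0.842011111543645, 0.5391910193319137, -1130.4073776096723], [0.0, 0.0, 0.0, 1.0]]}
0.1 [-1.92634577e-01  9.81270287e-01  7.10203881e-04 -1.97456822e-04] [ 0.78092874 -0.02525378  0.49386538]
```

View pics/top0.png

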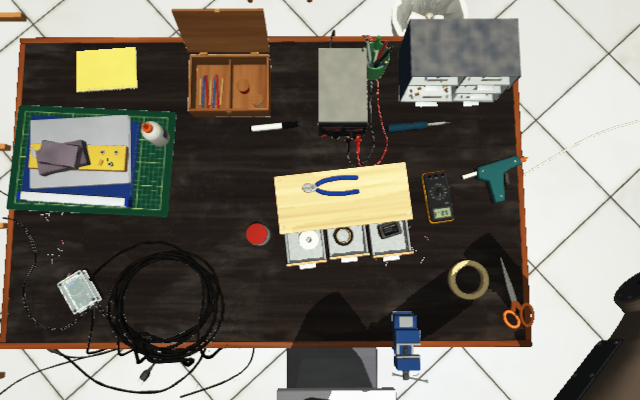

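View pics/side0.png

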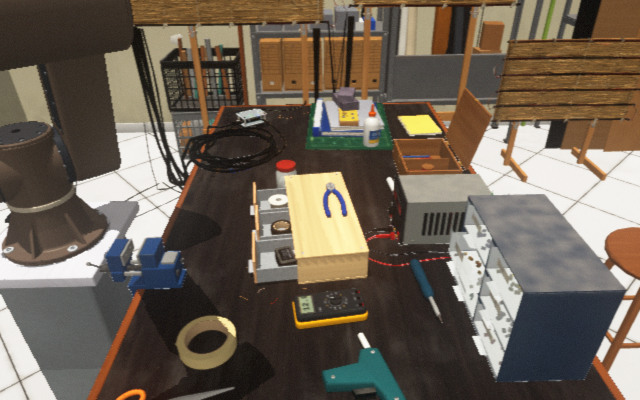

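The solder spool (pale) looks to be in the left drawer at top px (309,239). The tape is in the middle one (343,236) and the adapter in the right one (390,229). I'll zoom in to get the corners.

```bash
python3 - <<'E'
import cv2
i=cv2.imread("pics/top0.png")[155:280,262:422]
cv2.imwrite("pics/z.png",cv2.resize(i,None,fx=4.8,fy=4.8,interpolation=cv2.INTER_CUBIC))
E
```

```text
(no output)
```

View pics/z.png

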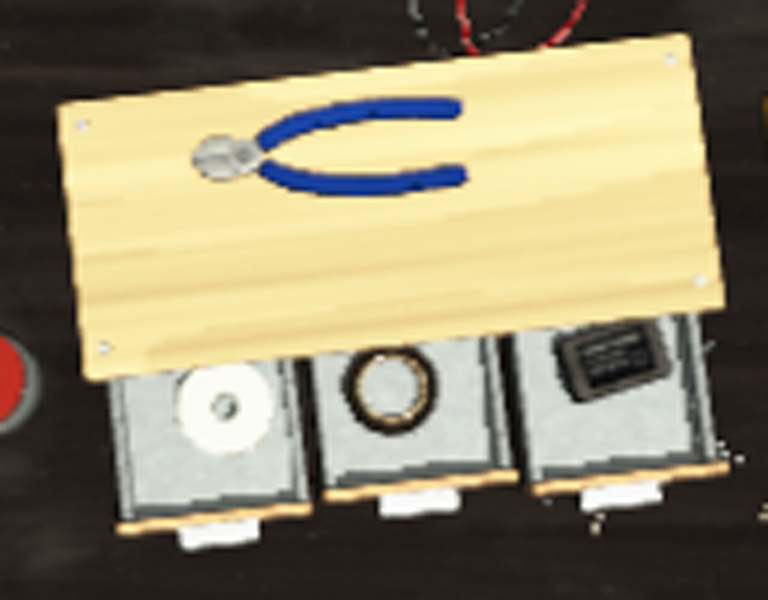

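The pale spool with a hole is in the left drawer, the black tape ring in the middle and the adapter box in the right. In the zoom, the unit's top corners are at (58,105), (690,35), (724,306) and (84,381). The outer edges of the front boards run (118,530)-(310,510), (326,498)-(517,478) and (533,491)-(728,469).

```bash
cat > h.py <<'E'
import numpy as np
from plant import bot
def ray(name,px,z):
    c=bot.get_calibration(name);V=np.array(c["view"]);R,t=V[:3,:3],V[:3,3]
    d=R.T@np.array([(px[0]-c["cx"])/c["fx"],-(px[1]-c["cy"])/c["fy"],-1]);o=-R.T@t
    return o+d*(z-o[2])/d[2]
E
python3 - <<'E'
from h import *
f=lambda p,z:ray("top",(262+(p[0]+.5)/4.8-.5,155+(p[1]+.5)/4.8-.5),z)[:2]
C=np.array([f(p,76) for p in[(58,105),(690,35),(724,306),(84,381)]])
print(C,[np.linalg.norm(C[i]-C[i-1]) for i in range(4)])
M=np.array([(75,174),(75,-174),(-75,-174),(-75,174)])
c=C.mean(0);H=((C-c)*[1,1]);z=(H[:,0]+1j*H[:,1])@np.conj(M[:,0]+1j*M[:,1]);a=np.angle(z)
R=np.array([[np.cos(a),-np.sin(a)],[np.sin(a),np.cos(a)]])
print("c",c,"yaw",a,"res",C-(M@R.T+c))
for e in[((118,530),(310,510)),((326,498),(517,478)),((533,491),(728,469))]:
    print([(R.T@(f(p,68)-c)).round(1) for p in e])
E
```

```text
[[ 714.65877532  162.59141436]
 [ 752.08968051 -187.16042489]
 [ 601.57582425 -202.07403835]
 [ 562.4418939   147.51970792]] [np.float64(152.96122163421467), np.float64(351.7490891607377), np.float64(151.25090675017444), np.float64(351.7772760368433)]
c [657.6915435  -19.78083524] yaw 0.10742527487520907 res [[ 1.05563996  1.33387275]
 [ 1.17441108 -2.4240292 ]
 [-0.20412738 -1.25482626]
 [-2.02592366  2.34498271]]
[array([-158.9,  167.1]), array([-159.9,   62.1])]
[array([-154.4,   52.7]), array([-155.4,  -52. ])]
[array([-163.4,  -59.8]), array([-163.5, -167. ])]
```

Sizes check out (350×152 against 348×150, boards 105). The drawers are about 84, 80 and 88 mm out, all in the given range. I'll push the right one first.

```bash
cat >> h.py <<'E'
a=0.1074;c0=np.array([657.7,-19.8]);R2=np.array([[np.cos(a),-np.sin(a)],[np.sin(a),np.cos(a)]])
Q=[-np.sin(a/2),np.cos(a/2),0,0]
def W(x,y,z): return [*(R2@[x,y]+c0),z]
def F():
    bot.pause(.1); return R2[:,0]@np.array(bot.read_state()["contact_force"])[:2]
def push(y,z=36):
    bot.move_ptp(W(-200,y,160),Q); bot.line_to(W(-200,y,z),150)
    f0=F(); bot.line_to(W(-95,y,z),60); print("pre",f0,F())
    for x in np.arange(-94,-75,1.):
        bot.line_to(W(x,y,z),20); f=F()-f0; print(x,round(f,1),end="; ")
        if f<-12: break
    bot.line_to(W(x-25,y,z),80); bot.line_to(W(-200,y,z),150); bot.line_to(W(-200,y,160),150)
    print("t",bot.read_state()["t"])
E
python3 - <<'E'
from h import *
bot.move_gripper(0)
push(-114)
E
```

```text
pre 0.1096098625815779 -1.0211016219389977
-94.0 -2.4; -93.0 -0.8; -92.0 -1.0; -91.0 -1.3; -90.0 -0.7; -89.0 0.3; -88.0 -0.8; -87.0 -3.5; -86.0 -6.9; -85.0 -10.1; -84.0 -13.9; t 12.5333
```

```bash
python3 - <<'E'
from h import *
push(0)
import cv2
bot.move_ptp(W(-230,-60,230),Q)
i=bot.camera("top")[:,:,::-1]
cv2.imwrite("pics/z2.png",cv2.resize(i[155:280,262:422],None,fx=4.8,fy=4.8,interpolation=cv2.INTER_CUBIC))
i=bot.camera("side")[:,:,::-1]
cv2.imwrite("pics/s2.png",cv2.resize(i[150:340,220:400],None,fx=3,fy=3))
print(bot.read_state()["t"])
E
```

```text
pre 0.10172958853549836 -1.8148471693093124
-94.0 -1.7; -93.0 -0.0; -92.0 -1.4; -91.0 -0.3; -90.0 -0.6; -89.0 -0.9; -88.0 -0.4; -87.0 -4.1; -86.0 -8.4; -85.0 -12.0; t 21.825
22.4
```

View pics/z2.png

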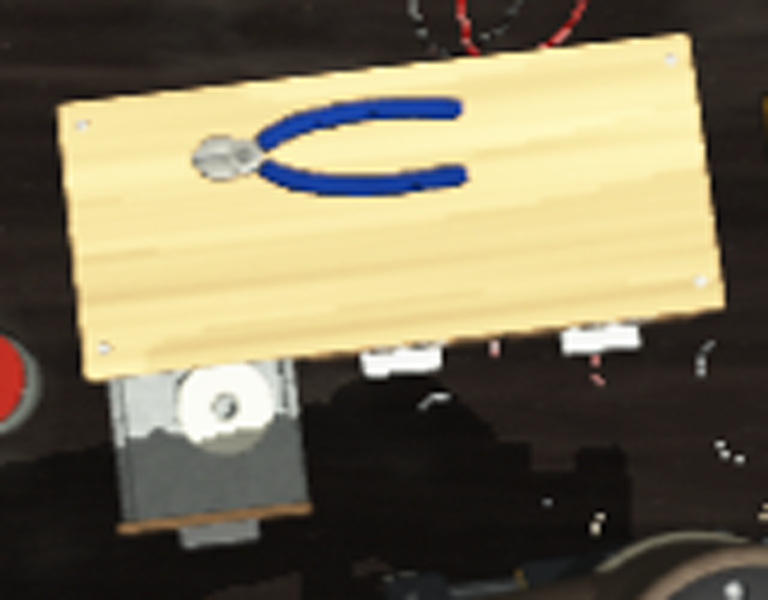

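View pics/s2.png

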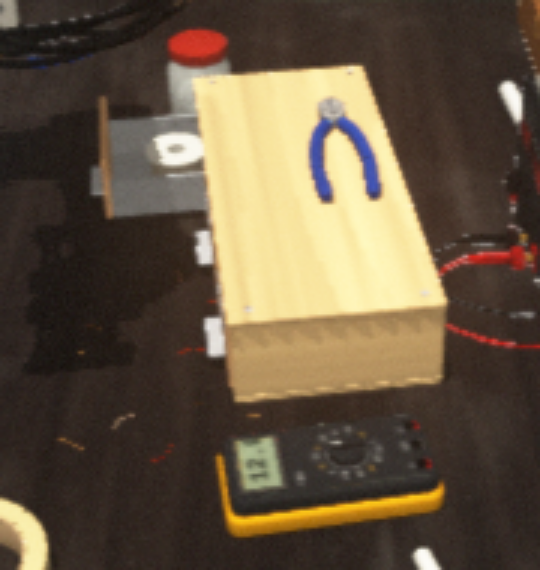

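The middle and right drawers are flush, with only their lips showing at (402,360) and (601,338) in the top zoom. The left board is still at (118,530)-(310,510), exactly as before, with the spool in place. The cutters, jar and meter haven't moved either.

```bash
python3 -c "
from plant import bot
print(bot.close_job())"
```

```text
the job is handed in; nothing more can be done
None
```

The middle drawer (tape roll) and right drawer (power adapter) are pushed fully home against their stops, the left drawer with the solder spool is still open as it was, nothing else moved in the last pictures, and the job was handed in at about 22 s.

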